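# Wipe the ceramic chips off the scales into the scrap tray

## Robot

A 6-joint arm with a two-finger parallel gripper is mounted at the origin on the work surface. World frame = base frame: x ahead of the robot, y to its left, z up, the work surface at z = 0. Lengths are in mm, angles in rad, forces in N, time in s.
With the tool pointing down it reaches from about 350 to 850 mm from the base axis. Payload 8.1 kg.
Tool frame: the origin (TCP) lies on the centre line of the jaws, within the pads' length; the fingertips stand 17 mm ahead of it and the grasp point (between the pads) lies 2 mm behind it (arm.finger_overhang is the distance from the TCP to the fingertips, in mm); z points along the fingers, y is the line along which they close (so a half turn about z gives the same grasp; the last joint's range is limited). The gripper opens to 93 mm and grips with 3 to 60 N. Pads are 15 mm wide; open, the fingers measure 128 mm over their backs; the gripper's body (75 mm by 188 mm) begins 65 mm behind the grasp point.
Start: joints at [-1.345, 0.13, 1.488, -0, 1.523, -0.085], TCP at [183.512, -571.252, 235.635] pointing down, gripper open.
Joint ranges: [-2.96, 2.96], [-0.89, 2.26], [0.02, 2.5], [-1.34, 4.48], [0, 2.73], [-2.66, 2.66]. Speed limits (rad/s): [2.39, 2.39, 2.79, 3.14, 3.14, 3.14].

## Interface

Orientations are given as [roll, pitch, yaw] about the fixed x, y, z axes, in that order (R = Rz(yaw) Ry(pitch) Rx(roll)).
In Python, from plant import arm gives the robot as it stands.
- The arm moves only by the tool drive_tool, never from a script. Its argument "moves" is one flat list of numbers, 5 for each row, row after row: the shift along the tool's x, y, z each as a share of 75 cm, from -1 to 1, then the turn about the tool's z as a share of 0.08 rad, from -1 to 1, then the opening, from -1 (shut) to 1 (fully open). A call has 1 to 8 rows; each row shifts and turns the commanded pose from where the row before left it, along the tool's axes as they then stand; what a row does not reach is not made up. A row lasts 1/12 s, in which the tool goes at most 41.7 mm and 7.16 degrees, less where a joint would pass 70% of its speed; a pose out of reach is approached as far as the arm can. A call with a number of a shift or a turn outside -1 to 1 is refused whole. A call with a gripper value outside its range is refused whole. The fingers move at their own pace and stop on an object; "grip_force" is the grip in N (left out, the last holds). Time passes only in rows, so rows that do not move let the fingers close. It gives the time, the measured TCP pose, the force, the opening and the grip force at its end, in the units of the state.
- arm.observe(): the state, without advancing time (a new reading comes with each control period).
- arm.snapshot(name): name is "side" or "top"; returns the picture (400x640x3 uint8, red, green, blue); there is no depth.
- arm.camera_params(name): a dict with "fx", "fy", "cx", "cy" (pixels), "xyz" and "rotation" of the camera in the world. Camera axes: x right, y up, looking along -z (the intrinsics and any distortion apply to the point x, -y, -z); pixel columns grow to the right and rows downward; lengths in mm; the calibration is good to about 2 mm. A picture is of the moment at which its call begins. camera_params takes no time and is no camera call.
- arm.hand_in(): hands the job in; it is judged then, once.
Trained networks look in the newest picture that a camera, given by its name, has taken for a name from the list of things; names that differ only in an ending like _2 or _b are one class to them, and where a whole thing is asked for, a point or a joint stands for the part that bears it (a point fixed in the world has none). Each returns a list of dicts, best first, with "p" (0 to 1); they miss things now and then, are a little off and sometimes report something else, mostly with a low value. They report only what shows in the picture. A call takes as long as a camera call.
- arm.outline_of(thing, camera): "region" (400x640 bool, what is visible of it) and "rect" ([left, top, right, bottom] in pixels, round what is visible of it).
- arm.spot_point(thing, camera): "pixel" ([row, column] in pixels: a listed point, or the origin of a listed thing).
The state is a dict: "time": time; "joint_positions": joint angles; "qd": joint speeds; "effort": joint torques, N m; "position": TCP position; "ee_rot": TCP orientation; "contact_force": force on the tool from outside, world axes, zero at the start; "torque": the same for the moment, N m; "opening": opening from 0.0 (shut) to 1.0 (fully open); "grasp_force": force on a finger pad.
Only numpy, scipy, OpenCV 4.12 (cv2) and the standard library are available. Lean on these libraries where they do the work, as an engineer would, in place of code of your own. Each camera call takes 0.05 s, during which the arm holds its last target. There are 200 camera calls.

## Task

The weighing plate of the scales is littered with five ceramic chips: first lift the clean white tray by its blue grip out of the red scrap tray and stand it in the middle of the teal mat. Then take the yellow scraper out of its stand, lay it on the bench on its rubber edge, let go of it and take it again by its back, and with the rubber edge downwards wipe all the chips over the side of the plate into the red tray, without pressing hard on the scales and without touching the chips with the fingers. Finally put the scraper down on the bench, and leave everything else where it stands.

Things in the scene. Friction and masses are not known exactly. Their poses are not given: they have to be found in the camera images.
- balance: laboratory scales, fixed. Origin on the bench under the middle of the steel weighing plate: 160 (x) by 190 (y) mm, flat, no rim, top 85 mm above the bench. Local +y points over the plate's side edge, 95 mm from the middle, to the red scrap tray. A lower housing with display, up to 60 mm high, reaches 202 mm to -x, towards the robot
- scrap: red scrap tray, loose, standing on the bench right against the +y side of the scales (about 3 mm gap). Open box 190 (x) by 96 (y) by 50 mm high, walls and floor 5 mm. Origin at the centre of its underside; its inner wall begins about 8 mm beyond the plate's edge, its rim is 35 mm lower than the plate
- clean: clean white tray nested in the red one, hanging by its rim: 188 (x) by 94 (y) by 44 mm, 0.25 kg. Its tub (168 by 76 mm) goes 38 mm into the red tray. Origin at the centre of its underside (12 mm above the bench while nested). A blue upright grip in its middle, 60 mm along x, 10 mm thick in y, rises to 70 mm above the underside: pinch it across y from above
- mat: teal mat fixed flat on the bench, 230 (x) by 140 (y) mm, 3 mm thick, origin at the centre of its underside: place for the clean white tray
- stand: fixed grey stand for the scraper: open pocket 78 (x) by 42 (y) by 40 mm high on a foot plate 100 by 70 mm, floor 6 mm thick, walls 6 mm (pocket 66 by 30 mm). Origin at the centre of its underside; its local -x side faces roughly towards the robot
- scraper: yellow scraper block, black rubber edge, 0.16 kg: 110 mm long (x), 24 thick (y), 60 from rubber edge to back (z). Origin in the middle of the rubber edge's face; +z points to the back, so is up when it lies on its rubber. At the start it stands on end in the stand, rubber to the stand's -x side, local +x down, top 116 mm above the bench. Leaning over 30 deg to the rubber side it topples onto it
- chip0: loose ceramic chip, terracotta with blue glaze, 24 by 18 by 8 mm, 10 g, lying on the weighing plate at the start; origin at the centre of its underside
- chip1: loose ceramic chip, terracotta with blue glaze, 24 by 18 by 8 mm, 10 g, lying on the weighing plate at the start; origin at the centre of its underside
- chip2: loose ceramic chip, terracotta with blue glaze, 24 by 18 by 8 mm, 10 g, lying on the weighing plate at the start; origin at the centre of its underside
- chip3: loose ceramic chip, terracotta with blue glaze, 24 by 18 by 8 mm, 10 g, lying on the weighing plate at the start; origin at the centre of its underside
- chip4: loose ceramic chip, terracotta with blue glaze, 24 by 18 by 8 mm, 10 g, lying on the weighing plate at the start; origin at the centre of its underside
- beaker: bystander: glass beaker, 66 mm wide, 85 mm high, beyond the scales; origin at its underside
- bottle: bystander: amber bottle, 60 mm wide, 130 mm high, beyond the scales; origin at its underside
- jar: bystander: white jar with teal cap, 68 mm wide, 80 mm high, beyond the scales; origin at its underside
- weight: bystander: brass calibration weight, 32 mm wide, 56 mm high, in front of the trays; origin at its underside
- meter: bystander: orange hand meter lying flat, 75 by 130 by 45 mm, beyond the scraper stand; origin at its underside

How it is judged:
By the outcome, as a careful person would: the job done as asked, in the order asked, and still so for the second after the job is handed in, with the robot touching nothing.
It also fails if it takes over 72 s, if anything falls off the work surface, if the arm or the gripper's body presses on something with over 40 N, if the wrist force passes 120 N, or if a joint passes its speed limit or range.

## Working session

There is one attempt and no reset: what is moved stays moved. The work goes in short steps, Python scripts to look and compute and a tool call to move; the robot and the scene stay as the last step left them, time stands still between calls to the robot, and variables do not carry over. Pictures are saved under pics/ and viewed, at most 10 in all, crops included, and the job is handed in when it is done.

Besides the shell and the picture viewer there is one more tool, called after "Emit:" as name(argument=value, ...) on one line, values as JSON. drive_tool: Moves the arm, as the interface text tells. Shift numbers are shares of 75 cm and turn numbers shares of 0.08 rad, none past 1 either way. Its arguments: {"type":"object","properties":{"moves":{"type":"array","items":{"type":"number","minimum":-1,"maximum":1}},"grip_force":{"type":"number"}},"required":["moves"]}

```bash
mkdir -p pics; ls; cat > h.py <<'E'
import numpy as np, cv2
from plant import arm
def P(n):
    c=arm.camera_params(n); return c
def ray(n,row,col):
    c=P(n); R=np.array(c["rotation"]).reshape(3,3) if np.array(c["rotation"]).size==9 else None
    d=R@np.array([(col-c["cx"])/c["fx"],-(row-c["cy"])/c["fy"],-1.0]); return np.array(c["xyz"],float),d
def onz(n,row,col,z):
    o,d=ray(n,row,col); return o+d*(z-o[2])/d[2]
def proj(n,p):
    c=P(n); q=np.array(c["rotation"]).T@(np.array(p,float)-c["xyz"]); return np.array([c["cy"]-c["fy"]*q[1]/-q[2],c["cx"]+c["fx"]*q[0]/-q[2]])
def tri(a,b):
    (o1,d1),(o2,d2)=ray(*a),ray(*b); A=np.c_[d1,-d2]; t=np.linalg.lstsq(A,o2-o1,rcond=None)[0]
    p,q=o1+t[0]*d1,o2+t[1]*d2; return (p+q)/2,np.linalg.norm(p-q)
def snap(n,f):
    im=arm.snapshot(n); cv2.imwrite(f"pics/{f}.png",im[:,:,::-1]); return im
E
python3 - <<'E'
from h import *
np.set_printoptions(precision=1,suppress=True)
for n in("side","top"):
    print(P(n)); snap(n,n+"0")
things="balance scrap clean mat stand scraper chip0 beaker bottle jar weight meter".split()
for t in things:
    px={}
    for n in("side","top"):
        r=arm.spot_point(t,n); px[n]=r
        print(t,n,[(np.round(k["pixel"]),round(k["p"],2)) for k in r[:6]])
    if px["side"] and px["top"]: print("   ",*tri(("side",*px["side"][0]["pixel"]),("top",*px["top"][0]["pixel"])))
print(arm.observe())
E
```

```text
pics
{'fx': 434.08956690457484, 'fy': 434.08956690457484, 'cx': 316.0485354476708, 'cy': 185.9652568371064, 'xyz': array([116.4, 661.9, 706.3]), 'rotation': array([ 0.9, -0. , -2.5])}
{'fx': 424.46591959019935, 'fy': 424.46591959019935, 'cx': 321.7730537295213, 'cy': 197.5750217728946, 'xyz': array([451.2,  19.9, 944.5]), 'rotation': array([ 0.2,  0. , -1.6])}
balance side [(array([222., 312.]), 0.81), (array([155., 366.]), 0.61), (array([257., 265.]), 0.35)]
balance top [(array([213., 317.]), 0.57)]Traceback (most recent call last):
  File "<stdin>", line 11, in <module>
  File "h.py", line 13, in tri
    (o1,d1),(o2,d2)=ray(*a),ray(*b); A=np.c_[d1,-d2]; t=np.linalg.lstsq(A,o2-o1,rcond=None)[0]
                    ~~~^^^^
  File "h.py", line 7, in ray
    d=R@np.array([(col-c["cx"])/c["fx"],-(row-c["cy"])/c["fy"],-1.0]); return np.array(c["xyz"],float),d
      ~^~~~~~~~~~~~~~~~~~~~~~~~~~~~~~~~~~~~~~~~~~~~~~~~~~~~~~~~~~~~~~
ValueError: matmul: Input operand 0 does not have enough dimensions (has 0, gufunc core with signature (n?,k),(k,m?)->(n?,m?) requires 1)
```

View pics/side0.png

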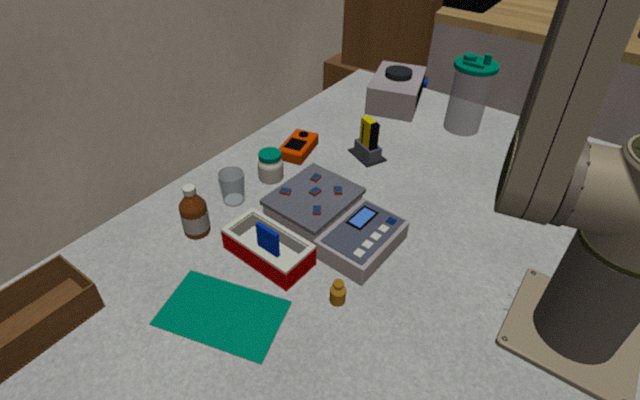

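View pics/top0.png

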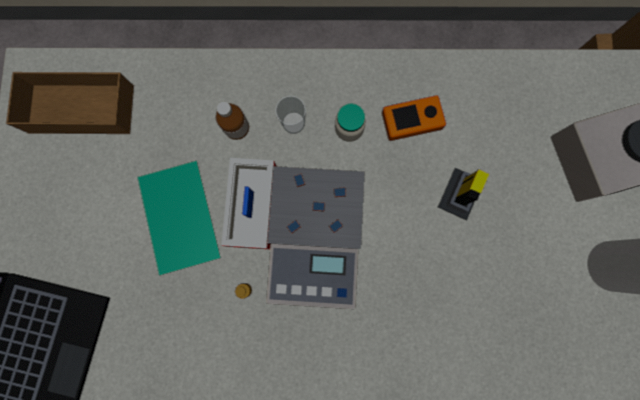

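Both pictures show everything. In the top view +x is up and +y is left. The plate is at about (207,317), the tray grip at (202,248), the mat at (217,179) and the scraper in its stand at (190,468). The calibration rotation is roll-pitch-yaw, so I'll fix the helper for that.

```bash
cat > fix.py <<'E'
s=open('h.py').read()
s=s.replace('import numpy as np, cv2','import numpy as np, cv2\nfrom scipy.spatial.transform import Rotation as Ro')
s=s.replace('c=arm.camera_params(n); return c','c=dict(arm.camera_params(n)); c["rotation"]=Ro.from_euler("xyz",c["rotation"]).as_matrix(); return c')
s=s.replace('R=np.array(c["rotation"]).reshape(3,3) if np.array(c["rotation"]).size==9 else None','R=c["rotation"]')
open('h.py','w').write(s)
E
python3 fix.py
python3 - <<'E'
from h import *
np.set_printoptions(precision=1,suppress=True)
things="balance scrap clean mat stand scraper chip0 beaker bottle jar weight meter".split()
for t in things:
    px={}
    for n in("side","top"):
        r=arm.spot_point(t,n); px[n]=r
        print(t,n,[(np.round(k["pixel"],1).tolist(),round(k["p"],2)) for k in r[:6]])
    if px["side"] and px["top"]: print("   ",*tri(("side",*px["side"][0]["pixel"]),("top",*px["top"][0]["pixel"])))
for t,z in (("balance",85),("mat",3),("clean",56),("scrap",50),("stand",0)):
    r=arm.outline_of(t,"top")
    if r:
        m=r[0]["region"]; ys,xs=np.nonzero(m)
        w=np.array([onz("top",a,b,z)[:2] for a,b in zip(ys,xs)],np.float32)
        print(t,r[0]["p"],cv2.minAreaRect(w))
im=arm.snapshot("top"); hsv=cv2.cvtColor(im,cv2.COLOR_RGB2HSV)
def rect(m,z,l):
    ys,xs=np.nonzero(m); w=np.array([onz("top",a,b,z)[:2] for a,b in zip(ys,xs)],np.float32); print(l,len(ys),cv2.minAreaRect(w))
H,S,V=[hsv[:,:,i] for i in range(3)]
m=np.zeros(H.shape,bool);m[150:285,130:225]=1
rect(m&(H>75)&(H<95)&(S>150),3,"teal")
m[:]=0;m[180:225,238:258]=1
b=m&(H>100)&(H<130)&(S>150);rect(b,82,"grip")
r=arm.spot_point("clean","side")
im=arm.snapshot("side"); hs=cv2.cvtColor(im,cv2.COLOR_RGB2HSV)
b=(hs[:,:,0]>100)&(hs[:,:,0]<130)&(hs[:,:,1]>150);b[:215]=0;b[260:]=0;b[:,:250]=0;b[:,285:]=0
ys,xs=np.nonzero(b);print("side grip px",len(ys),[(ys[i],xs[i]) for i in (xs.argmin(),ys.argmin(),xs.argmax(),ys.argmax())])
o=arm.observe();print({k:np.round(v,3) for k,v in o.items()})
for n in ("side","top"):
    im=cv2.imread(f"pics/{n}0.png"); c=im[100:170,340:400] if n=="side" else im[90:245,210:500]
    f=8 if n=="side" else 2.7
    cv2.imwrite(f"pics/{n}c.png",cv2.resize(c,None,fx=f,fy=f,interpolation=cv2.INTER_CUBIC))
E
```

```text
balance side [([222.5, 312.2], 0.81), ([154.8, 365.5], 0.61), ([257.1, 264.7], 0.35)]
balance top [([213.1, 316.7], 0.57)]
    [560.7  47.2  -0.8] 3.4947842058886134
scrap side [([256.7, 266.9], 0.97), ([190.0, 339.7], 0.59)]
scrap top [([122.9, 413.5], 0.15)]
    [1048.2 -317.9 -761. ] 47.85396525074048
clean side [([252.1, 269.5], 0.84), ([221.6, 311.7], 0.71)]
clean top [([203.9, 256.0], 0.76)]
    [578.5 183.    1.9] 0.45905058726668563
mat side [([302.1, 337.0], 0.42)]
mat top [([218.8, 178.6], 0.61), ([292.3, 248.1], 0.25)]
    [441.7 286.4 107.2] 189.02311392539383
stand side [([156.6, 365.4], 0.8)]
stand top [([193.3, 456.6], 0.86)]
    [ 605.9 -267.5    0. ] 1.9053974714625894
scraper side [([147.7, 371.3], 0.89)]
scraper top [([203.8, 462.5], 0.96)]
    [ 581.7 -263.8   41.7] 9.985700345584116
chip0 side [([190.2, 338.2], 0.65), ([209.5, 316.0], 0.56), ([183.4, 316.4], 0.54), ([192.8, 310.3], 0.53), ([192.8, 283.9], 0.38)]
chip0 top [([227.7, 334.6], 0.69), ([177.8, 298.5], 0.55), ([223.9, 291.7], 0.44), ([192.6, 338.7], 0.41), ([208.6, 319.4], 0.41), ([192.8, 457.7], 0.37)
[... 404 characters left out ...]
 247.0], 0.79), ([204.6, 250.8], 0.27)]
    [389.7 197.3  -5.5] 0.5958892046739851
meter side [([150.1, 298.8], 0.79), ([179.5, 272.5], 0.55), ([251.4, 267.5], 0.54)]
meter top [([119.3, 411.7], 0.55)]
    [ 775.  -169.9    5.8] 4.055075006230481Traceback (most recent call last):
  File "<stdin>", line 14, in <module>
  File "h.py", line 10, in onz
    o,d=ray(n,row,col); return o+d*(z-o[2])/d[2]
        ~~~^^^^^^^^^^^
  File "h.py", line 7, in ray
    c=P(n); R=c["rotation"]
  File "h.py", line 5, in P
    c=dict(arm.camera_params(n)); c["rotation"]=Ro.from_euler("xyz",c["rotation"]).as_matrix(); return c
           ~~~~~~~~~~~~~~~~~^^^
ValueError: time passes only in moves, steps and waits
```

```bash
sed -i 's/^def P(n):/import functools\n@functools.lru_cache\ndef P(n):/' h.py
python3 - <<'E'
from h import *
np.set_printoptions(precision=1,suppress=True)
def rect(m,z,l,n="top"):
    ys,xs=np.nonzero(m); w=np.array([onz(n,a,b,z)[:2] for a,b in zip(ys,xs)],np.float32); print(l,len(ys),cv2.minAreaRect(w))
for t,z in (("balance",85),("clean",56)):
    r=arm.outline_of(t,"top")
    if r: rect(r[0]["region"],z,t)
im=cv2.imread("pics/top0.png"); H,S,V=cv2.split(cv2.cvtColor(im,cv2.COLOR_BGR2HSV))
m=np.zeros(H.shape,bool);m[150:285,130:225]=1
rect(m&(H>75)&(H<95)&(S>150),3,"teal")
m[:]=0;m[180:225,238:258]=1
b=m&(H>100)&(H<130)&(S>150);rect(b,82,"grip")
m[:]=0;m[165:210,450:495]=1
b=m&(H>20)&(H<35)&(S>150);rect(b,116,"yellow")
b=b&(V>150);rect(b,116,"yellowbright"); 
im=cv2.imread("pics/side0.png"); H,S,V=cv2.split(cv2.cvtColor(im,cv2.COLOR_BGR2HSV))
def ext(b,l):
    ys,xs=np.nonzero(b);print(l,len(ys),[(ys[i],xs[i]) for i in (xs.argmin(),ys.argmin(),xs.argmax(),ys.argmax())])
m=np.zeros(H.shape,bool);m[215:260,250:285]=1;ext(m&(H>100)&(H<130)&(S>150),"sidegrip")
m[:]=0;m[105:160,350:385]=1;ext(m&(H>20)&(H<35)&(S>150),"side yellow")
o=arm.observe();print({k:np.round(v,3) for k,v in o.items()})
for n in ("side","top"):
    im=cv2.imread(f"pics/{n}0.png"); c=im[100:170,340:400] if n=="side" else im[90:260,215:505]
    f=8 if n=="side" else 2.7
    cv2.imwrite(f"pics/{n}c.png",cv2.resize(c,None,fx=f,fy=f,interpolation=cv2.INTER_CUBIC))
E
```

```text
balance 12100 ((502.9554443359375, 48.42407989501953), (190.6097869873047, 280.1903381347656), 87.0496597290039)
clean 3927 ((575.3164672851562, 191.352783203125), (96.87141418457031, 188.1328887939453), 87.08104705810547)
teal 6108 ((548.2120971679688, 357.15692138671875), (226.8660430908203, 136.659912109375), 16.5482234954834)
grip 225 ((572.4475708007812, 186.53260803222656), (17.240875244140625, 59.937896728515625), 87.07379913330078)
yellow 445 ((603.6758422851562, -263.5946960449219), (38.92208480834961, 70.25056457519531), 62.64472579956055)Traceback (most recent call last):
  File "<stdin>", line 15, in <module>
  File "<stdin>", line 4, in rect
cv2.error: OpenCV(4.12.0) /io/opencv/modules/imgproc/src/convhull.cpp:143: error: (-215:Assertion failed) total >= 0 && (depth == CV_32F || depth == CV_32S) in function 'convexHull'
```

```bash

python3 - <<'E'
from h import *
im=cv2.imread("pics/top0.png"); H,S,V=cv2.split(cv2.cvtColor(im,cv2.COLOR_BGR2HSV))
def ext(b,l):
    ys,xs=np.nonzero(b);print(l,len(ys),[(ys[i],xs[i]) for i in (xs.argmin(),ys.argmin(),xs.argmax(),ys.argmax())])
m=np.zeros(H.shape,bool)
m[:]=0;m[165:210,450:495]=1
b=m&(H>20)&(H<35)&(S>150);ext(b,"top y"); print(np.percentile(V[b],[10,30,50,70,90]))
im=cv2.imread("pics/side0.png"); H,S,V=cv2.split(cv2.cvtColor(im,cv2.COLOR_BGR2HSV))
m[:]=0;m[215:260,250:285]=1;ext(m&(H>100)&(H<130)&(S>150),"sidegrip")
m[:]=0;m[105:160,350:385]=1;ext(m&(H>20)&(H<35)&(S>150),"side yellow")
o=arm.observe();print({k:np.round(v,3) for k,v in o.items()})
a=cv2.resize(cv2.imread("pics/side0.png")[105:170,340:395],None,fx=8,fy=8,interpolation=cv2.INTER_CUBIC)
b=cv2.resize(cv2.imread("pics/top0.png")[160:225,435:480+10],None,fx=6,fy=8,interpolation=cv2.INTER_CUBIC)
cv2.imwrite("pics/c.png",np.hstack([a,b]))
E
```

```text
top y 445 [(np.int64(195), np.int64(457)), (np.int64(170), np.int64(478)), (np.int64(174), np.int64(488)), (np.int64(197), np.int64(457))]
[ 44.4  59.  123.  140.  142. ]
sidegrip 493 [(np.int64(223), np.int64(256)), (np.int64(222), np.int64(257)), (np.int64(235), np.int64(278)), (np.int64(255), np.int64(275))]
side yellow 297 [(np.int64(134), np.int64(360)), (np.int64(116), np.int64(365)), (np.int64(121), np.int64(375)), (np.int64(147), np.int64(367))]
{'time': np.float64(1.55), 'joint_positions': array([-1.345,  0.13 ,  1.488,  0.   ,  1.523, -0.085]), 'qd': array([ 0.   , -0.001,  0.   ,  0.002, -0.001,  0.001]), 'effort': array([-1.0000e-03, -5.5975e+01, -4.9204e+01,  7.7000e-02,  2.3000e-02,
       -0.0000e+00]), 'position': array([ 183.531, -571.245,  235.636]), 'ee_rot': array([-3.142, -0.   ,  0.311]), 'contact_force': array([-0.068,  0.827, -1.132]), 'torque': array([ 0.021, -0.   , -0.055]), 'grasp_force': np.float64(0.0), 'opening': np.float64(1.002)}
```

View pics/c.png

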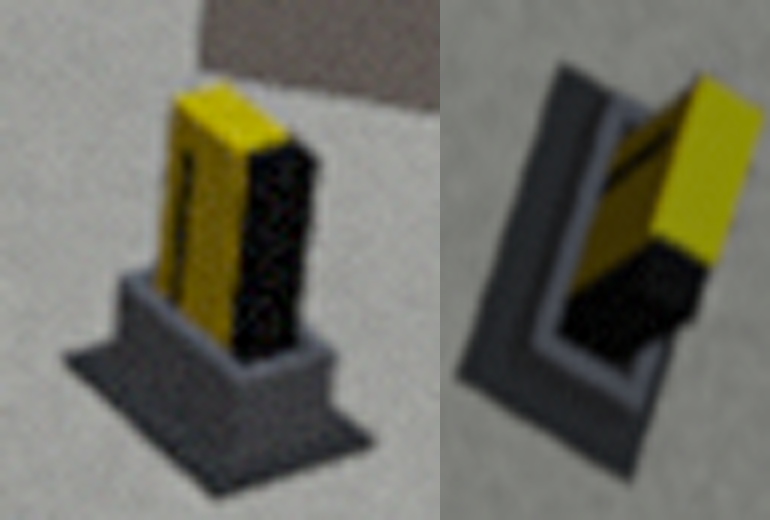

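The crop shows the scraper upright. Its yellow end face has top-view corners at about (169,479), (174,489), (193,481), (189,471), and side-view corners at (117,362), (115,368), (122,376), (124,371), with the rubber on the robot side. I'll triangulate these and fit the tray grip by its silhouette.

```bash

cat > fit.py <<'E'
from h import *
from scipy.optimize import minimize
np.set_printoptions(precision=1,suppress=True)
def box(x,y,yaw,z0,z1,lx,ly):
    c,s=np.cos(yaw),np.sin(yaw)
    return [(x+c*a-s*b,y+s*a+c*b,z) for a in(-lx/2,lx/2) for b in(-ly/2,ly/2) for z in(z0,z1)]
def soft(pts,n,up=8):
    q=np.array([proj(n,p)[::-1] for p in pts],np.float32)
    m=np.zeros((400,640),np.float32); h=cv2.convexHull(q)
    cv2.fillConvexPoly(m,np.round(h*16).astype(np.int32),1,cv2.LINE_8,4); return cv2.GaussianBlur(m,(5,5),1.2)
def fit(masks,f,x0,step):
    M={n:cv2.GaussianBlur(m.astype(np.float32),(5,5),1.2) for n,m in masks.items()}
    def cost(p): return sum(((soft(f(p),n)-M[n])**2).sum() for n in M)
    s=np.vstack([x0]+[np.array(x0)+np.eye(len(x0))[i]*step[i] for i in range(len(x0))])
    r=minimize(cost,x0,method="Nelder-Mead",options=dict(initial_simplex=s,maxiter=400)); return r.x,r.fun
E
python3 - <<'E'
from fit import *
def hsvmask(n,box,f):
    H,S,V=cv2.split(cv2.cvtColor(cv2.imread(f"pics/{n}0.png"),cv2.COLOR_BGR2HSV)); m=np.zeros(H.shape,bool)
    m[box[0]:box[1],box[2]:box[3]]=1; return m&f(H,S,V)
blue=lambda H,S,V:(H>100)&(H<130)&(S>130)
g={"top":hsvmask("top",(180,225,236,260),blue),"side":hsvmask("side",(215,262,248,287),blue)}
print("grip x y yaw zl zt",*fit(g,lambda p:box(p[0],p[1],p[2],p[3],p[4],60,10),[572,186,-.05,40,82],[5,5,.1,8,5]))
teal=lambda H,S,V:(H>70)&(H<98)&(S>130)
g={"top":hsvmask("top",(150,285,130,225),teal),"side":hsvmask("side",(265,362,145,296),teal)}
print("mat",*fit(g,lambda p:box(p[0],p[1],p[2],p[3]-1,p[3],230,140),[548,357,.28,3],[5,5,.1,3]))
side=[(180,98),(225,82),(290,138),(245,155)]; top=[(705,75),(765,115),(715,268),(655,232)]
C=[]
for s,t in zip(side,top):
    p,e=tri(("side",105+s[1]/8-.5,340+s[0]/8-.5),("top",160+t[1]/8-.5,435+(t[0]-440)/6-.5)); C.append(p); print("scr",p,e)
T=[onz("top",160+t[1]/8-.5,435+(t[0]-440)/6-.5,116) for t in top]
print("top@116",np.array(T)[:,:2].tolist())
# stand foot corners top view
F=[onz("top",160+y/8-.5,435+(x-440)/6-.5,0)[:2] for x,y in((562,62),(458,378),(630,482))]
print("foot",np.array(F),"centre",(F[0]+F[2])/2, "yaw",np.degrees(np.arctan2(*(F[0]-F[1])[::-1])),np.linalg.norm(F[0]-F[1]),np.linalg.norm(F[2]-F[1]))
print("plate/chips z93:")
for r,c in [(227.7,334.6),(177.8,298.5),(223.9,291.7),(192.6,338.7),(208.6,319.4)]: print(onz("top",r,c,85)[:2])
E
```

```text
grip x y yaw zl zt [574.2 192.4  -0.1  29.3  79.7] 48.45589828491211
mat [548.1 356.5   0.3   3.7] 222.10003662109375
scr [ 635.8 -278.1  115.5] 3.3632636912252636
scr [ 626.9 -296.3  116.6] 0.3932324122735486
scr [ 589.3 -278.1  115.7] 1.2740863446082034
scr [ 597.3 -259.8  114.7] 0.8797942529807625
top@116 [[637.1404471056417, -277.18965203012965], [627.1816145413862, -296.43498447660204], [588.6632615846743, -278.3273055286694], [597.4746056280283, -259.12821100889386]]
foot [[ 666.5 -265.3]
 [ 575.9 -223.5]
 [ 547.4 -286.1]] centre [ 606.9 -275.7] yaw -24.744596152149633 99.74279469818715 68.78478616217383
plate/chips z93:
[519.9   7.2]
[622.3  82.4]
[526.8  94.4]
[592.   -0.7]
[558.6  38.5]
```

Emit:
drive_tool(moves=[0, 0, 0, 1, -0.35, 0, 0, 0, 1, -0.35, 0, 0, 0, 1, -0.35, 0, 0, 0, 1, -0.35, 0, 0, 0, 0.54, -0.35, 0.0222, -0.0497, 0, 0, -0.35, 0.0222, -0.0497, 0, 0, -0.35, 0.0222, -0.0497, 0, 0, -0.35], grip_force=30)

```text
time: 2.22
position: [239.3, -461.1, 235.0]
ee_rot: [-3.141, 0.0, -0.054]
contact_force: [1.3, 0.6, -0.2]
opening: 0.475
grasp_force: 0.0
```

Emit:
drive_tool(moves=[0.0222, -0.0497, 0, 0, -0.35, 0.0222, -0.0497, 0, 0, -0.35, 0.0222, -0.0497, 0, 0, -0.35, 0.0222, -0.0497, 0, 0, -0.35, 0.0222, -0.0497, 0, 0, -0.35, 0.0222, -0.0497, 0, 0, -0.35, 0.0222, -0.0497, 0, 0, -0.35, 0.0222, -0.0497, 0, 0, -0.35])

```text
time: 2.88
position: [388.4, -169.6, 236.0]
ee_rot: [3.141, -0.001, -0.053]
contact_force: [0.1, -1.0, -0.2]
opening: 0.329
grasp_force: 0.0
```

Emit:
drive_tool(moves=[0.0222, -0.0497, 0, 0, -0.35, 0.0222, -0.0497, 0, 0, -0.35, 0.0222, -0.0497, 0, 0, -0.35, 0.0222, -0.0497, 0, 0, -0.35, 0.0222, -0.0497, 0, 0, -0.35, 0.0222, -0.0497, 0, 0, -0.35, 0.0222, -0.0497, 0, 0, -0.35, 0.0222, -0.0497, 0, 0, -0.35])

```text
time: 3.55
position: [537.1, 121.7, 235.8]
ee_rot: [-3.142, -0.001, -0.052]
contact_force: [-0.0, -0.7, 0.0]
opening: 0.327
grasp_force: 0.0
```

Emit:
drive_tool(moves=[0.0222, -0.0497, 0, 0, -0.35, 0.0222, -0.0465, 0, 0, -0.35, 0, 0, 0.0453, 0, -0.35, 0, 0, 0.0453, 0, -0.35, 0, 0, 0.0453, 0, -0.35, 0, 0, 0.0453, 0, -0.35, 0, 0, 0.0453, 0, -0.35, 0, 0, 0, 0, -0.35])

```text
time: 4.22
position: [567.9, 188.5, 57.5]
ee_rot: [3.138, 0.012, -0.052]
contact_force: [-1.3, -0.3, -1.6]
opening: 0.325
grasp_force: 0.0
```

Emit:
drive_tool(moves=[0, 0, 0, 0, -1, 0, 0, 0, 0, -1, 0, 0, 0, 0, -1, 0, 0, 0, 0, -1, 0, 0, 0, 0, -1, 0, 0, 0, 0, -1])

```text
time: 4.72
position: [575.9, 190.3, 69.2]
ee_rot: [-3.14, -0.005, -0.052]
contact_force: [-1.3, 1.0, 8.3]
opening: 0.102
grasp_force: 30.0
```

Emit:
drive_tool(moves=[0, 0, -0.01, 0, -1, 0, 0, -0.015, 0, -1, 0, 0, -0.02, 0, -1, 0, 0, -0.02, 0, -1, 0, 0, -0.025, 0, -1, 0, 0, -0.02, 0, -1, 0, 0, -0.01, 0, -1, 0, 0, 0, 0, -1])

```text
time: 5.38
position: [575.1, 190.1, 159.1]
ee_rot: [-3.14, -0.005, -0.052]
contact_force: [0.8, -0.3, -2.5]
opening: 0.101
grasp_force: 30.0
```

Emit:
drive_tool(moves=[0, 0, 0, -1, -1, 0, 0, 0, -1, -1, 0, 0, 0, -1, -1, 0, 0, 0, -1, -1, 0, 0, 0, -0.26, -1, 0, 0, 0, 0, -1, 0, 0, 0, 0, -1])

```text
time: 5.97
position: [573.2, 189.6, 155.2]
ee_rot: [-3.142, 0.001, 0.286]
contact_force: [0.2, -0.5, -2.6]
opening: 0.105
grasp_force: 30.0
```

```bash

python3 - <<'E'
from h import *
import math
im=snap("side","lift");snap("top","liftt")
o=arm.observe();print({k:np.round(o[k],3) for k in("time","position","ee_rot","contact_force","opening","grasp_force")})
E
```

```text
{'time': np.float64(6.067), 'position': array([573.376, 189.703, 155.46 ]), 'ee_rot': array([-3.142,  0.   ,  0.287]), 'contact_force': array([ 0.026, -0.165, -3.051]), 'opening': np.float64(0.101), 'grasp_force': np.float64(29.999)}
```

View pics/lift.png

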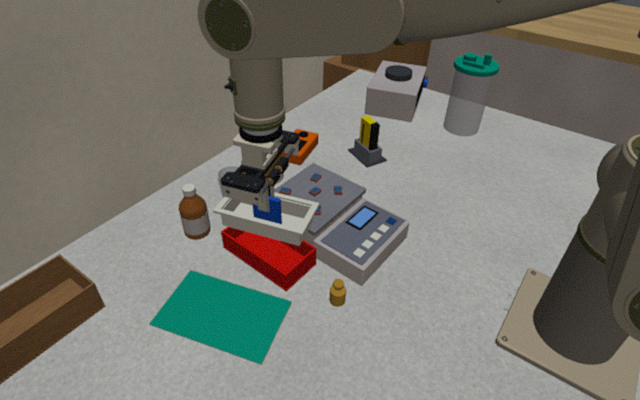

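The side view shows the white tray hanging level at about (215,268), clear of the red tray, which has stayed at (255,268). Next I carry it to the mat.

Emit:
drive_tool(moves=[0.003, -0.0223, 0, 0, -1, 0.0061, -0.0446, 0, 0, -1, 0.0061, -0.0446, 0, 0, -1, 0.0061, -0.0446, 0, 0, -1, 0.0061, -0.0446, 0, 0, -1, 0.0031, -0.0223, 0, 0, -1, 0, 0, 0.02, 0, -1, 0, 0, 0.025, 0, -1])

```text
time: 6.73
position: [548.9, 358.8, 123.9]
ee_rot: [-3.141, -0.004, 0.29]
contact_force: [-0.3, -0.4, -3.5]
opening: 0.107
grasp_force: 30.0
```

Emit:
drive_tool(moves=[0, 0, 0.025, 0, -1, 0, 0, 0.02, 0, -1, 0, 0, 0.015, 0, -1, 0, 0, 0.01, 0, -1, 0, 0, 0.005, 0, -1, 0, 0, 0, 0, -1, 0, 0, 0, 0, -1])

```text
time: 7.32
position: [548.4, 356.7, 66.5]
ee_rot: [-3.141, -0.001, 0.288]
contact_force: [-0.5, 0.3, -2.9]
opening: 0.104
grasp_force: 30.0
```

Emit:
drive_tool(moves=[0, 0, 0.004, 0, -1, 0, 0, 0.004, 0, -1, 0, 0, 0.003, 0, -1, 0, 0, 0.0015, 0, -1, 0, 0, 0, 0, -1, 0, 0, 0, 0, -1])

```text
time: 7.82
position: [548.8, 357.0, 60.1]
ee_rot: [-3.141, -0.002, 0.289]
contact_force: [-10.3, -6.3, 19.4]
opening: 0.108
grasp_force: 30.0
```

Emit:
drive_tool(moves=[0, 0, -0.003, 0, -1, 0, 0, 0, 0, -1, 0, 0, 0, 0, -0.6, 0, 0, 0, 0, -0.4, 0, 0, 0, 0, -0.35, 0, 0, 0, 0, -0.35, 0, 0, 0, 0, -0.35, 0, 0, 0, 0, -0.35])

```text
time: 8.48
position: [547.8, 356.5, 58.4]
ee_rot: [3.142, 0.0, 0.288]
contact_force: [-0.0, -0.3, -0.7]
opening: 0.324
grasp_force: 0.0
```

Emit:
drive_tool(moves=[0, 0, -0.01, 0, -0.35, 0, 0, -0.03, 0, -0.35, 0, 0, -0.05, 0, -0.35, 0, 0, -0.055, 0, -0.35, 0, 0, -0.055, 0, -0.35, 0, 0, -0.05, 0, -0.35])

```text
time: 8.98
position: [547.9, 356.6, 249.5]
ee_rot: [-3.141, -0.001, 0.288]
contact_force: [1.0, 0.5, 1.0]
opening: 0.329
grasp_force: 0.0
```

```bash

python3 - <<'E'
from fit import *
snap("side","placed")
snap("top","placedt")
im=cv2.imread("pics/placedt.png");b=cv2.imread("pics/placed.png")
cv2.imwrite("pics/placedc.png",np.vstack([im[80:290,110:510],b[130:370,140:540]]))
H,S,V=cv2.split(cv2.cvtColor(b,cv2.COLOR_BGR2HSV))
o=arm.observe();print({k:np.round(o[k],3) for k in("time","position","ee_rot","contact_force","opening","grasp_force")})
E
```

```text
{'time': np.float64(9.083), 'position': array([551.3, 358.5, 256.9]), 'ee_rot': array([-3.1, -0. ,  0.3]), 'contact_force': array([0.1, 1. , 1.2]), 'opening': np.float64(0.327), 'grasp_force': np.float64(0.0)}
```

View pics/placedc.png

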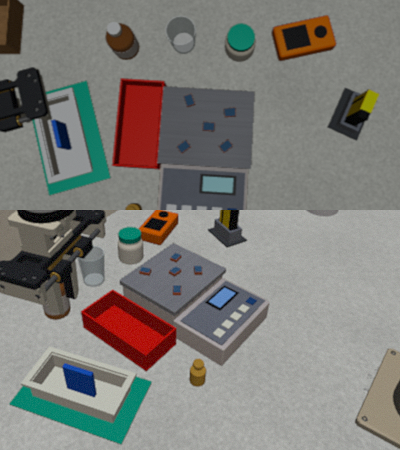

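The tray now stands aligned in the middle of the mat, with a teal margin on all sides. The red tray and the chips have not moved. Now to the scraper.

Emit:
drive_tool(moves=[0, 0, 0, 1, 0.3, 0, 0, 0, 1, 0.3, 0, 0, 0, 1, 0.3, 0, 0, 0, 1, 0.3, 0, 0, 0, 1, 0.3, 0, 0, 0, 1, 0.3, 0, 0, 0, 1, 0.3, 0, 0, 0, 1, 0.3])

```text
time: 9.75
position: [547.8, 356.5, 246.1]
ee_rot: [3.141, 0.0, -0.356]
contact_force: [0.4, 0.8, 0.9]
opening: 0.652
grasp_force: 0.0
```

Emit:
drive_tool(moves=[0, 0, 0, 1, 0.3, 0.0265, 0.0457, 0, 0, 0.3, 0.0265, 0.0457, 0, 0, 0.3, 0.0265, 0.0457, 0, 0, 0.3, 0.0265, 0.0457, 0, 0, 0.3, 0.0265, 0.0457, 0, 0, 0.3, 0.0265, 0.0457, 0, 0, 0.3, 0.0265, 0.0457, 0, 0, 0.3])

```text
time: 10.42
position: [573.6, 78.7, 246.3]
ee_rot: [-3.141, -0.0, -0.431]
contact_force: [0.9, 0.0, -0.4]
opening: 0.648
grasp_force: 0.0
```

Emit:
drive_tool(moves=[0.0265, 0.0457, 0, 0, 0.3, 0.0265, 0.0457, 0, 0, 0.3, 0.0265, 0.0457, 0, 0, 0.3, 0.0265, 0.0457, 0, 0, 0.3, 0.0265, 0.0457, 0, 0, 0.3, 0.0265, 0.0457, 0, 0, 0.3, 0.0265, 0.0457, 0, 0, 0.3, 0.0265, 0.0457, 0, 0, 0.3])

```text
time: 11.08
position: [603.3, -237.1, 246.3]
ee_rot: [-3.142, -0.0, -0.432]
contact_force: [-0.2, 0.6, 0.5]
opening: 0.652
grasp_force: 0.0
```

Emit:
drive_tool(moves=[0.0132, 0.023, 0, 0, 0.3, 0, 0, 0, 0, 0.3, 0, 0, 0, 0, 0.3, 0, 0, 0, 0, 0.3])

```text
time: 11.42
position: [605.4, -254.1, 246.0]
ee_rot: [-3.141, 0.001, -0.431]
contact_force: [-0.1, 0.3, -0.6]
opening: 0.647
grasp_force: 0.0
```

Emit:
drive_tool(moves=[0.0115, 0.025, 0.02, 0, 0.3, 0, 0, 0.03, 0, 0.3, 0, 0, 0.04, 0, 0.3, 0, 0, 0.04, 0, 0.3, 0, 0, 0.03, 0, 0.3, 0, 0, 0.025, 0, 0.3, 0, 0, 0.012, 0, 0.3, 0, 0, 0, 0, 0.3])

```text
time: 12.08
position: [604.1, -273.1, 95.6]
ee_rot: [-3.141, 0.005, -0.43]
contact_force: [-1.4, 0.2, 0.2]
opening: 0.651
grasp_force: 0.0
```

Emit:
drive_tool(moves=[0, 0, 0, 0, 0.3, 0, 0, 0, 0, -0.3, 0, 0, 0, 0, -1, 0, 0, 0, 0, -1, 0, 0, 0, 0, -1, 0, 0, 0, 0, -1, 0, 0, 0, 0, -1, 0, 0, 0, 0, -1])

```text
time: 12.75
position: [605.5, -275.7, 98.7]
ee_rot: [3.141, -0.0, -0.432]
contact_force: [-0.4, -0.2, 1.4]
opening: 0.256
grasp_force: 30.0
```

Emit:
drive_tool(moves=[0, 0, -0.01, 0, -1, 0, 0, -0.02, 0, -1, 0, 0, -0.025, 0, -1, 0, 0, -0.025, 0, -1, 0, 0, -0.02, 0, -1, 0, 0, 0, -1, -1, 0, 0, 0, -1, -1, 0, 0, 0, -1, -1])

```text
time: 13.42
position: [605.9, -275.8, 175.5]
ee_rot: [3.141, -0.002, -0.188]
contact_force: [-1.4, -0.0, -2.3]
opening: 0.256
grasp_force: 30.0
```

Emit:
drive_tool(moves=[0, 0, 0, -1, -1, 0, 0, 0, -0.75, -1, -0.017, -0.0358, 0, 0, -1, -0.017, -0.0358, 0, 0, -1, -0.017, -0.0358, 0, 0, -1, -0.017, -0.0358, 0, 0, -1, 0, 0, 0, 0, -1, 0, 0, 0, 0, -1])

```text
time: 14.08
position: [560.0, -164.4, 174.8]
ee_rot: [3.141, -0.001, -0.049]
contact_force: [-0.3, -1.1, -2.6]
opening: 0.258
grasp_force: 30.0
```

```bash

python3 - <<'E'
from h import *
snap("side","s1");snap("top","s1t")
cv2.imwrite("pics/s1c.png",np.vstack([cv2.imread("pics/s1.png")[60:260,240:560],cv2.imread("pics/s1t.png")[80:280,240:560]]))
E
```

```text
(no output)
```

View pics/s1c.png

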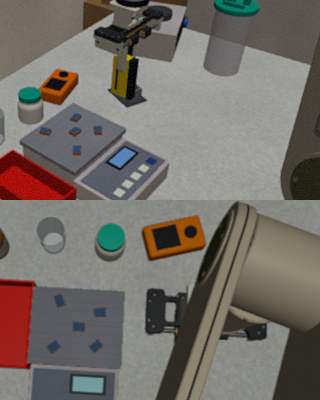

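The crops show the scraper hanging upright in the jaws, rubber towards the robot, beside the scales over a free stretch of bench.

Emit:
drive_tool(moves=[0, 0, 0.015, 0, -1, 0, 0, 0.03, 0, -1, 0, 0, 0.03, 0, -1, 0, 0, 0.02, 0, -1, 0, 0, 0.008, 0, -1, 0, 0, 0.003, 0, -1, 0, 0, 0, 0, -1, 0, 0, 0, 0, -1])

```text
time: 14.85
position: [560.4, -166.3, 94.2]
ee_rot: [3.141, -0.001, -0.052]
contact_force: [-0.2, 0.3, -1.7]
opening: 0.256
grasp_force: 30.0
```

Emit:
drive_tool(moves=[0, 0, 0.003, 0, -1, 0, 0, 0.002, 0, -1, 0, 0, 0, 0, -1, 0, 0, 0, 0, -1])

```text
time: 15.18
position: [561.2, -166.3, 92.4]
ee_rot: [3.14, -0.003, -0.052]
contact_force: [-2.4, 0.2, 7.2]
opening: 0.256
grasp_force: 30.0
```

Touched down at 92.4. Now I loosen the grip and lean it over along the arc.

Emit:
drive_tool(moves=[0, 0, 0, 0, -1, 0, 0, 0, 0, -1, -0.0112, 0, -0.0025, 0, -1, -0.0112, 0, -0.0025, 0, -1, -0.0115, 0, -0.0005, 0, -1, -0.0115, 0, -0.0005, 0, -1, 0, 0, 0, 0, -1], grip_force=5)

```text
time: 15.77
position: [524.2, -164.0, 94.8]
ee_rot: [3.141, 0.001, -0.052]
contact_force: [0.1, -0.7, 3.1]
opening: 0.261
grasp_force: 5.0
```

```bash

python3 - <<'E'
from h import *
snap("side","s2")
cv2.imwrite("pics/s2c.png",cv2.resize(cv2.imread("pics/s2.png")[60:200,300:460],None,fx=3,fy=3))
print(arm.observe()["contact_force"],arm.observe()["position"])
E
```

```text
[-0.45537611 -0.52082465  2.80468931] [ 524.8992437  -164.01389667   94.80055639]
```

View pics/s2c.png

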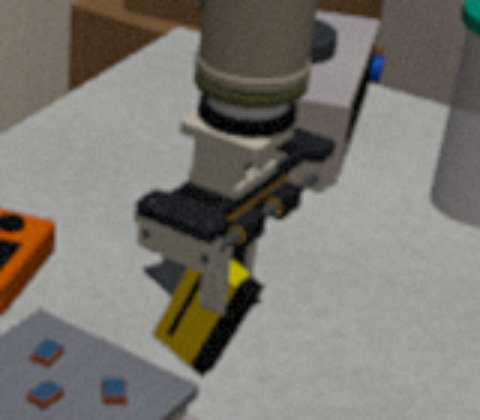

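It pivots in the jaws as planned: the crop shows it leaning over its rubber corner towards the robot. I'll continue the arc.

Emit:
drive_tool(moves=[-0.0115, 0, 0.0015, 0, -1, -0.0115, 0, 0.0015, 0, -1, -0.011, 0, 0.0035, 0, -1, -0.011, 0, 0.0035, 0, -1, -0.0102, 0, 0.0053, 0, -1, -0.0102, 0, 0.0053, 0, -1, -0.0092, 0, 0.007, 0, -1, -0.0092, 0, 0.007, 0, -1])

```text
time: 16.48
position: [462.2, -160.5, 68.0]
ee_rot: [-3.141, 0.001, -0.052]
contact_force: [-0.8, -0.7, -0.3]
opening: 0.262
grasp_force: 5.0
```

Emit:
drive_tool(moves=[-0.0078, 0, 0.0085, 0, -1, -0.0078, 0, 0.0085, 0, -1, -0.0062, 0, 0.0097, 0, -1, -0.0062, 0, 0.0097, 0, -1, -0.0045, 0, 0.0106, 0, -1, -0.0045, 0, 0.0098, 0, -1, 0, 0, 0, 0, -1, 0, 0, 0, 0, -1])

```text
time: 17.15
position: [434.9, -158.9, 25.2]
ee_rot: [-3.141, 0.001, -0.052]
contact_force: [-0.4, 1.1, -1.0]
opening: 0.26
grasp_force: 5.0
```

```bash

python3 - <<'E'
from h import *
snap("side","s3")
cv2.imwrite("pics/s3c.png",cv2.resize(cv2.imread("pics/s3.png")[70:210,300:460],None,fx=3,fy=3))
print(arm.observe()["contact_force"],arm.observe()["position"])
E
```

```text
[ 0.57723472 -0.27645873 -1.35808441] [ 435.475586   -159.08913371   25.78020592]
```

View pics/s3c.png

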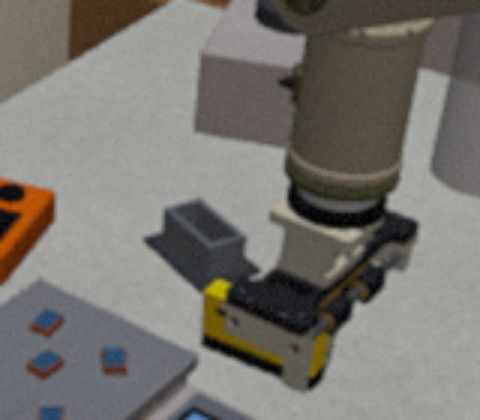

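The scraper now lies flat on its rubber edge along the jaws' line, around crop (340,265). I'll let go, rise, and measure it.

Emit:
drive_tool(moves=[0, 0, 0.0025, 0, -1, 0, 0, 0, 0, -0.4, 0, 0, 0, 0, -0.2, 0, 0, 0, 0, 0.1, 0, 0, 0, 0, 0.1, 0, 0, 0, 0, 0.1, 0, 0, 0, 0, 0.1, 0, 0, 0, 0, 0.1])

```text
time: 17.87
position: [435.6, -159.3, 24.3]
ee_rot: [3.142, -0.0, -0.052]
contact_force: [1.3, -0.7, 0.7]
opening: 0.552
grasp_force: 0.0
```

Emit:
drive_tool(moves=[0, 0, -0.01, 0, 0.1, 0, 0, -0.02, 0, 0.1, 0, 0, -0.04, 0, 0.1, 0, 0, -0.05, 0, 0.1, 0, 0, -0.05, 0, 0.1, 0, 0, -0.04, 0, 0.1, 0, 0, 0, 0, 0.1, 0, 0, 0, 0, 0.1])

```text
time: 18.53
position: [437.1, -160.0, 184.7]
ee_rot: [3.139, -0.005, -0.052]
contact_force: [0.2, -0.9, 0.1]
opening: 0.551
grasp_force: 0.0
```

```bash

python3 - <<'E'
from fit import *
import os
print("state",arm.observe()["position"],arm.observe()["contact_force"])
snap("side","s4");snap("top","s4t")
a=arm.outline_of("scraper","side");b=arm.outline_of("scraper","top")
for n,r in(("side",a),("top",b)): print(n,[(k["p"],k["rect"],k["region"].sum()) for k in r[:3]])
for nm,ms in (("side",{"side":a[0]["region"]}),("both",{"side":a[0]["region"],"top":b[0]["region"]} if b else None)):
    if ms:
        x,f=fit(ms,lambda p:box(p[0],p[1],p[2],0,60,110,24),[475,-161,-.05],[8,8,.1]); print(nm,np.round(x,3),f)
# plate: chips & yellow check
cv2.imwrite("pics/s4c.png",np.hstack([cv2.imread("pics/s4.png")[70:270,240:480],cv2.imread("pics/s4t.png")[120:320,230:470]]))
E
```

```text
state [ 437.1 -160.   184.7] [ 0.2 -0.9  0.1]
side [(0.66, [361.2, 166.5, 411.6, 203.4], np.int64(974))]
top [(0.6, [404.9, 224.4, 425.6, 247.5], np.int64(411))]
side [ 480.7 -165.3   -0.1] 37.0237922668457
both [ 481.5 -163.    -0.1] 504.4925231933594
```

View pics/s4c.png

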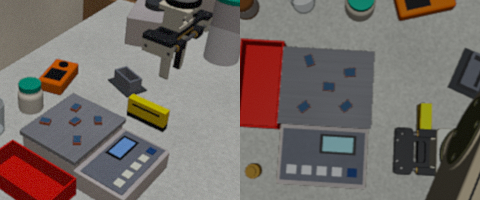

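The scraper lies stably on its rubber edge, seen at side crop (148,110) and top crop (425,115). All five chips are still on the plate and the red tray is in place. Fit and kinematics agree on about (478,-163). I'll take it by the back, in the middle.

Emit:
drive_tool(moves=[0.027, 0.001, 0, 0, 0.1, 0.03, 0.0007, 0.02, 0, 0.1, 0, 0, 0.035, 0, 0.1, 0, 0, 0.04, 0, 0.1, 0, 0, 0.035, 0, 0.1, 0, 0, 0.03, 0, 0.1, 0, 0, 0.0147, 0, 0.1, 0, 0, 0.005, 0, 0.1])

```text
time: 19.4
position: [475.4, -161.4, 43.3]
ee_rot: [-3.139, 0.006, -0.052]
contact_force: [-0.3, 0.4, -0.9]
opening: 0.546
grasp_force: 0.0
```

Emit:
drive_tool(moves=[0, 0, 0, 0, 0.1, 0, 0, 0, 0, 0.1, 0, 0, 0, 0, -0.2, 0, 0, 0, 0, -0.5, 0, 0, 0, 0, -1, 0, 0, 0, 0, -1, 0, 0, 0, 0, -1, 0, 0, 0, 0, -1], grip_force=30)

```text
time: 20.07
position: [478.5, -162.8, 47.6]
ee_rot: [3.141, -0.001, -0.052]
contact_force: [-0.9, 0.8, 4.0]
opening: 0.257
grasp_force: 30.0
```

Emit:
drive_tool(moves=[0, 0, -0.01, 0, -1, 0, 0, -0.03, 0, -1, 0, 0, -0.04, 0, -1, 0, 0, -0.04, 0, -1, 0, 0, -0.024, 0, -1, 0, 0, 0, 0, -1, 0.0137, -0.017, 0, 0, -1, 0.0273, -0.0341, 0, 0, -1])

```text
time: 20.73
position: [509.5, -127.5, 154.2]
ee_rot: [3.141, 0.001, -0.055]
contact_force: [0.5, -0.4, -1.9]
opening: 0.256
grasp_force: 30.0
```

Emit:
drive_tool(moves=[0.0273, -0.0341, 0, 0, -1, 0.0273, -0.0341, 0, 0, -1, 0.0273, -0.0341, 0, 0, -1, 0.0137, -0.017, 0, 0, -1, 0, 0, 0.006, 0, -1, 0, 0, 0.006, 0, -1, 0, 0, 0.006, 0, -1, 0, 0, 0, 0, -1])

```text
time: 21.4
position: [585.1, -41.0, 139.0]
ee_rot: [-3.142, 0.004, -0.053]
contact_force: [0.1, -0.8, -2.7]
opening: 0.252
grasp_force: 30.0
```

```bash

python3 - <<'E'
from fit import *
o=arm.observe();print("state",o["position"],o["contact_force"],np.round(o["ee_rot"],4))
snap("side","s5");snap("top","s5t")
# scales outline, plate pose
cv2.imwrite("pics/s5c.png",np.hstack([cv2.resize(cv2.imread("pics/s5.png")[110:290,220:420],None,fx=2,fy=2),cv2.resize(cv2.imread("pics/s5t.png")[140:320,215:415],None,fx=2,fy=2)]))
E
```

```text
state [585.1 -41.  139. ] [ 0.1 -0.8 -2.7] [-3.1  0.  -0.1]
```

View pics/s5c.png

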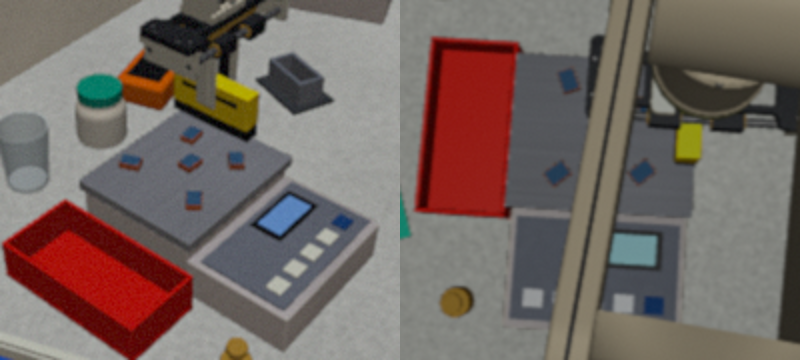

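This last crop shows the scraper level over the plate's -y edge, with the five chips ahead of it and the red tray beyond the opposite edge. Now I feel for the plate.

Emit:
drive_tool(moves=[0, 0, 0.004, 0, -1, 0, 0, 0.004, 0, -1, 0, 0, 0.002, 0, -1, 0, 0, 0, 0, -1, 0, 0, 0, 0, -1, 0, 0, 0, 0, -1])

```text
time: 22.0
position: [587.1, -40.4, 134.1]
ee_rot: [3.142, -0.0, -0.052]
contact_force: [0.6, 0.6, -2.1]
opening: 0.25
grasp_force: 30.0
```

Emit:
drive_tool(moves=[0, 0, 0.0015, 0, -1, 0, 0, 0, 0, -1, 0, 0, 0, 0, -1, 0, 0, 0, 0, -1])

```text
time: 22.33
position: [587.1, -40.3, 132.8]
ee_rot: [-3.142, -0.0, -0.052]
contact_force: [-0.3, -0.5, -2.0]
opening: 0.254
grasp_force: 30.0
```

Emit:
drive_tool(moves=[0, -0.006, 0, 0, -1, 0, -0.012, 0, 0, -1, 0, -0.02, 0, 0, -1, 0, -0.02, 0, 0, -1, 0, -0.02, 0, 0, -1, 0, -0.02, 0, 0, -1, 0, -0.02, 0, 0, -1, 0, -0.02, 0, 0, -1])

```text
time: 23.0
position: [592.3, 64.6, 132.9]
ee_rot: [-3.141, -0.0, -0.051]
contact_force: [-0.3, -0.2, -2.9]
opening: 0.255
grasp_force: 30.0
```

Emit:
drive_tool(moves=[0, -0.02, 0, 0, -1, 0, -0.02, 0, 0, -1, 0, -0.02, 0, 0, -1, 0, -0.025, 0, 0, -1, 0, -0.02, 0, 0, -1, 0, -0.005, 0, 0, -1, 0, 0, 0, 0, -1, 0, 0, 0, 0, -1])

```text
time: 23.67
position: [596.6, 145.3, 132.7]
ee_rot: [3.141, 0.0, -0.051]
contact_force: [-0.2, 0.0, -2.1]
opening: 0.255
grasp_force: 30.0
```

```bash

cat > chips.py <<'E'
from fit import *
def chips(): 
    for n in("side","top"):
        snap(n,"tmp_"+n)
        for k in arm.spot_point("chip0",n)[:8]:
            r,c=k["pixel"]; z85=onz(n,r,c,85)[:2]; z5=onz(n,r,c,8)[:2]
            L=lambda w:(np.array([[np.cos(.052),-np.sin(.052)],[np.sin(.052),np.cos(.052)]])@(w-[562,46])).round()
            im=cv2.imread(f"pics/tmp_{n}.png")[int(r),int(c)]
            print(n,round(k["p"],2),np.round([r,c]),"plate-local",L(z85),"if tray floor",L(z5),im)
chips()
o=arm.observe();print("state",o["position"],o["contact_force"],o["opening"],o["time"])
E
python3 chips.py
```

```text
side 0.61 [210. 318.] plate-local [-42.  36.] if tray floor [ 11. -32.] [103  72  39]
side 0.58 [149. 298.] plate-local [ 148. -118.] if tray floor [ 226. -206.] [82 93 97]
side 0.51 [194. 338.] plate-local [-42. -39.] if tray floor [  12. -117.] [88 70 66]
side 0.5 [248. 257.] plate-local [-22. 200.] if tray floor [ 34. 152.] [ 44  70 131]
side 0.47 [253. 265.] plate-local [-43. 199.] if tray floor [ 11. 150.] [ 39  56 160]
top 0.62 [206. 246.] plate-local [ -8. 142.] if tray floor [  1. 157.] [ 36  59 111]
top 0.61 [225. 294.] plate-local [-40.  43.] if tray floor [-34.  49.] [87 64 37]
top 0.44 [227. 333.] plate-local [-38. -37.] if tray floor [-32. -38.] [87 63 36]
state [596.7 144.5 132.8] [-0.3 -0.4 -1.3] 0.25583171981242325 23.8667
```

Emit:
drive_tool(moves=[0, 0, -0.02, 0, -1, 0, 0, -0.02, 0, -1, -0.0077, 0.022, 0, 0, -1, -0.015, 0.0408, 0, 0, -1, -0.016, 0.0408, 0, 0, -1, -0.016, 0.0408, 0, 0, -1, -0.016, 0.0408, 0, 0, -1, -0.016, 0.0408, 0, 0, -1])

```text
time: 24.53
position: [522.0, -22.4, 162.9]
ee_rot: [3.141, -0.0, -0.052]
contact_force: [1.3, -0.0, -1.7]
opening: 0.257
grasp_force: 30.0
```

Emit:
drive_tool(moves=[0, 0.0187, 0, 0, -1, 0, 0, 0, 0, -1, 0, 0, 0.015, 0, -1, 0, 0, 0.014, 0, -1, 0, 0, 0.008, 0, -1, 0, 0, 0.003, 0, -1, 0, 0, 0, 0, -1, 0, 0, 0, 0, -1])

```text
time: 25.2
position: [521.7, -33.5, 132.1]
ee_rot: [-3.141, 0.002, -0.05]
contact_force: [-4.3, -0.4, 4.3]
opening: 0.258
grasp_force: 30.0
```

Emit:
drive_tool(moves=[0, -0.006, -0.001, 0, -1, 0, -0.012, 0, 0, -1, 0, -0.02, 0, 0, -1, 0, -0.02, 0, 0, -1, 0, -0.02, 0, 0, -1, 0, -0.02, 0, 0, -1, 0, -0.02, 0, 0, -1, 0, -0.02, 0, 0, -1])

```text
time: 25.87
position: [527.3, 70.7, 132.9]
ee_rot: [-3.141, 0.001, -0.051]
contact_force: [-0.3, -0.2, -1.2]
opening: 0.253
grasp_force: 30.0
```

Emit:
drive_tool(moves=[0, -0.02, 0, 0, -1, 0, -0.02, 0, 0, -1, 0, -0.02, 0, 0, -1, 0, -0.025, 0, 0, -1, 0, -0.015, 0, 0, -1, 0, -0.005, 0, 0, -1, 0, 0, 0, 0, -1, 0, 0, 0, 0, -1])

```text
time: 26.53
position: [531.4, 147.4, 133.2]
ee_rot: [3.141, 0.0, -0.051]
contact_force: [-0.0, -0.6, -2.4]
opening: 0.257
grasp_force: 30.0
```

```bash
python3 chips.py
```

```text
side 0.52 [248. 256.] plate-local [-21. 201.] if tray floor [ 35. 153.] [ 45  76 133]
side 0.47 [254. 265.] plate-local [-45. 201.] if tray floor [  9. 153.] [ 49  71 140]
side 0.42 [250. 284.] plate-local [-66. 168.] if tray floor [-15. 116.] [105  75  47]
side 0.4 [257. 288.] plate-local [-83. 178.] if tray floor [-34. 127.] [  0  14 157]
state [531.7 146.7 133.5] [-0.4 -0.4 -1.2] 0.25479676967367854 26.7333
```

Emit:
drive_tool(moves=[0, 0, -0.015, 0, -1, 0, 0, -0.025, 0, -1, -0.005, 0.03, 0, 0, -1, -0.0065, 0.0525, 0, 0, -1, -0.0065, 0.0525, 0, 0, -1, -0.0065, 0.0525, 0, 0, -1, -0.0065, 0.0525, 0, 0, -1, -0.0065, 0.0525, 0, 0, -1])

```text
time: 27.4
position: [491.8, -72.2, 164.8]
ee_rot: [3.141, -0.001, -0.052]
contact_force: [0.6, 0.1, -2.2]
opening: 0.257
grasp_force: 30.0
```

Emit:
drive_tool(moves=[-0.0065, 0.0525, 0, 0, -1, -0.006, 0.0525, 0, 0, -1, 0, 0.0225, 0, 0, -1, 0, 0, 0, 0, -1, 0, 0, 0, 0, -1])

```text
time: 27.82
position: [477.8, -166.4, 164.5]
ee_rot: [3.142, -0.001, -0.055]
contact_force: [-0.4, 0.9, -2.0]
opening: 0.258
grasp_force: 30.0
```

```bash
python3 chips.py; python3 - <<'E'
from fit import *
# blue glaze blobs near scales/tray
for n,(a,b,c,d) in (("top",(150,270,215,370)),("side",(160,290,210,370))):
    im=cv2.imread(f"pics/tmp_{n}.png");H,S,V=cv2.split(cv2.cvtColor(im,cv2.COLOR_BGR2HSV))
    m=((H>95)&(H<125)&(S>70)&(V>40)); mm=np.zeros_like(m);mm[a:b,c:d]=m[a:b,c:d]
    k,l,s,ce=cv2.connectedComponentsWithStats(mm.astype(np.uint8))
    for i in range(1,k):
        if s[i,4]>=6: print(n,s[i,4],ce[i][::-1],"local85/8:",*[(Ro.from_euler("z",.052).as_matrix()[:2,:2]@(onz(n,*ce[i][::-1],z)[:2]-[562,46])).round() for z in(85,8)])
E
```

```text
side 0.52 [241. 251.] plate-local [  1. 193.] if tray floor [ 60. 144.] [ 44  70 127]
side 0.46 [253. 287.] plate-local [-76. 172.] if tray floor [-26. 120.] [ 39  51 116]
side 0.41 [248. 258.] plate-local [-24. 197.] if tray floor [ 33. 148.] [ 54  75 134]
side 0.41 [260. 287.] plate-local [-88. 184.] if tray floor [-39. 134.] [ 49  68 127]
top 0.64 [231. 250.] plate-local [-58. 131.] if tray floor [-53. 146.] [ 31  50 116]
top 0.61 [214. 264.] plate-local [-22. 105.] if tray floor [-14. 117.] [86 63 38]
top 0.51 [190. 247.] plate-local [ 27. 143.] if tray floor [ 40. 159.] [ 35  57 107]
top 0.45 [206. 247.] plate-local [ -6. 141.] if tray floor [  3. 156.] [ 36  57 107]
top 0.44 [182. 250.] plate-local [ 43. 139.] if tray floor [ 56. 155.] [ 36  58 109]
top 0.4 [128. 238.] plate-local [156. 174.] if tray floor [180. 192.] [15 31 49]
state [ 478.2 -164.1  163.8] [ 0.4 -0.3 -2. ] 0.2512277468950211 28.0167
top 52 [214.9 262.2] local85/8: [-23. 108.] [-15. 121.]
side 286 [217.5 360.3] local85/8: [-126.   -4.] [-82. -78.]
side 40 [248.8 283.9] local85/8: [-63. 167.] [-12. 114.]
side 47 [287.7 215.4] local85/8: [-34. 315.] [ 21. 281.]
```

```bash
python3 - <<'E'
from fit import *
def L(p): return Ro.from_euler("z",.052).as_matrix()@(p-[562,46,0])
p,e=tri(("top",214.9,262.2),("side",248.8,283.9));print("blue5",L(p),e)
for s,t in(((241,251),(182,250)),((248,258),(190,247)),((253,265),(206,247)),((260,287),(231,250))):
    p,e=tri(("top",*t),("side",*s));print(L(p),e)
c=cv2.imread("pics/tmp_top.png")[205:226,252:276]; H,S,V=cv2.split(cv2.cvtColor(c,cv2.COLOR_BGR2HSV))
for r in range(0,21,2): print(" ".join(f"{'B' if 95<H[r,k]<125 and S[r,k]>70 else 'R' if S[r,k]>190 else 'o' if S[r,k]>90 else '.'}" for k in range(24)))
E
```

```text
blue5 [-16.3 119.2  14.9] 0.6159228263509433
[ 53.9 151.2  18.3] 3.184387611171622
[ 33.3 155.1  14.3] 9.925678847084676
[  2.7 155.2  17.5] 3.3684438709265256
[-51.4 143.2  23.5] 5.463191317839904
o R R R R R R R R R R R R R R R R o . . . . . .
o R R R R R R R R R R R R R R R R o . . . . . .
o R R R R R R R R R R R R R R R R o . . . . . .
R R R R R R R R R o o . B B o R R o . . . . . .
R R R R o o . B B B B B B B B o R o . . . . . .
R R R R o . B B B B B B B B B o R o . . . . . .
R R R R R o . B B B B B B B . o o . . . . . . .
R R R R R R o . B . . o o R R R o . . . . . . .
R R R R R R R R R R R R R R R R o . . . . . . .
o R R R R R R R R R R R R R R R o . . . . . . .
o o o R R R R R R R R R R R R R o . . . . . . .
```

All five chips lie in the red tray, with triangulated heights of 14–24 mm. I'll put the scraper down.

Emit:
drive_tool(moves=[0, 0, 0.015, 0, -1, 0, 0, 0.03, 0, -1, 0, 0, 0.035, 0, -1, 0, 0, 0.03, 0, -1, 0, 0, 0.02, 0, -1, 0, 0, 0.012, 0, -1, 0, 0, 0.006, 0, -1, 0, 0, 0, 0, -1])

```text
time: 28.68
position: [477.3, -164.4, 51.4]
ee_rot: [-3.141, 0.002, -0.051]
contact_force: [0.5, -0.9, -2.3]
opening: 0.256
grasp_force: 30.0
```

Emit:
drive_tool(moves=[0, 0, 0, 0, -1, 0, 0, 0.003, 0, -1, 0, 0, 0.003, 0, -1, 0, 0, 0, 0, -1, 0, 0, 0, 0, -1])

```text
time: 29.1
position: [478.1, -165.3, 48.4]
ee_rot: [3.141, -0.0, -0.052]
contact_force: [-0.6, -0.3, -1.4]
opening: 0.257
grasp_force: 30.0
```

Emit:
drive_tool(moves=[0, 0, 0.0015, 0, -1, 0, 0, 0, 0, -1, 0, 0, 0, 0, -0.4, 0, 0, 0, 0, -0.2, 0, 0, 0, 0, 0, 0, 0, 0, 0, 0.1, 0, 0, 0, 0, 0.1, 0, 0, 0, 0, 0.1])

```text
time: 29.77
position: [477.9, -165.2, 47.0]
ee_rot: [-3.142, -0.0, -0.052]
contact_force: [-0.6, 0.7, 1.0]
opening: 0.543
grasp_force: 0.0
```

Emit:
drive_tool(moves=[0, 0, -0.01, 0, 0.1, 0, 0, -0.02, 0, 0.1, 0, 0, -0.04, 0, 0.1, 0, 0, -0.05, 0, 0.1, 0, 0, -0.05, 0, 0.1, 0, 0, -0.03, 0, 0.1, 0, 0, 0, 0, 0.1, 0, 0, 0, 0, 0.1])

```text
time: 30.43
position: [479.2, -165.8, 199.5]
ee_rot: [3.14, -0.004, -0.052]
contact_force: [-0.9, 0.1, 0.4]
opening: 0.552
grasp_force: 0.0
```

```bash
python3 - <<'E'
from fit import *
snap("side","end_s")
a=arm.outline_of("scraper","side")
x,f=fit({"side":a[0]["region"]},lambda p:box(p[0],p[1],p[2],0,60,110,24),[478,-163,-.05],[8,8,.1]); print(a[0]["p"],x,f)
d=cv2.absdiff(cv2.imread("pics/end_s.png"),cv2.imread("pics/s4.png")).max(2); d=cv2.medianBlur(d,5)>40
k,l,s,c=cv2.connectedComponentsWithStats(d.astype(np.uint8)); print([(s[i].tolist()) for i in range(1,k) if s[i,4]>8])
o=arm.observe();print(o["position"],o["contact_force"],o["time"])
E
```

```text
0.59 [ 480.  -168.1   -0.1] 49.627464294433594
[[438, 0, 196, 16, 1676], [620, 18, 20, 37, 389], [405, 20, 5, 5, 20], [401, 41, 9, 4, 25], [367, 53, 85, 96, 3341], [542, 131, 36, 48, 324], [311, 174, 9, 7, 47], [335, 186, 6, 9, 46], [280, 188, 10, 7, 49], [310, 188, 10, 8, 56], [386, 192, 12, 6, 22], [513, 199, 15, 30, 102], [314, 206, 6, 9, 46], [596, 232, 6, 6, 11], [245, 238, 18, 15, 150], [280, 245, 10, 11, 82], [263, 251, 11, 10, 71], [283, 259, 12, 8, 83]]
[ 477.4 -164.9  196.1] [-0.3  0.7 -0.3] 30.5333
```

The scraper stands on its rubber. Compared with before the wipe, the picture differs only at the chips (gone from the plate, now in the tray), the scraper and the arm. I'll hand in.

```bash
python3 -c "
from plant import arm
print(arm.hand_in())"
```

```text
the job is handed in; nothing more can be done
None
```

I handed the job in at about 30.5 s: the white tray stands in the middle of the mat, all five chips are in the red tray, the scraper is on the bench on its rubber edge, and the bystanders show no movement in the final side view.

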